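# Flip the finished-lot marker in the stone polisher's shop

### The arm

A 6-joint arm with a two-finger parallel gripper is mounted at the origin on the work surface. World frame = base frame: x ahead of the robot, y to its left, z up, the work surface at z = 0. Lengths are in m, angles in rad, forces in N, time in s.
With the tool pointing down it reaches from about 0.275 to 0.725 m from the base axis. Payload 15.9 kg.
Tool frame: the origin (TCP) lies midway between the tips of the shut fingers; the grasp point (between the pads) lies 19 mm behind it; x points along the fingers, y is the direction in which the jaws open and shut, and the axes are right-handed (so a half turn about x gives the same grasp; the last joint's range is limited). The gripper opens to 85 mm and grips with 20 to 120 N. Pads are 22 mm wide; open, the fingers measure 114 mm over their backs; the gripper's body (76 mm by 85 mm) begins 54 mm behind the grasp point. The pads swing forward as they close: fully open they stand 13 mm farther back than shut.
Start: joints at [-1.192, 0.213, -0.034, 1.323, 0, 1.571], TCP at [0.185, -0.465, 0.231] pointing down, gripper open.
Joint ranges: [-2.98, 2.98], [-0.74, 1.72], [-1.14, 1.35], [-2.1, 2.04], [-1.57, 1.44], [-3.14, 3.14]. Speed limits (rad/s): [1.89, 1.89, 2.39, 2.57, 3.14, 3.14].

### API

Orientations are given as a unit quaternion [w, x, y, z].
In Python, from workcell import r gives the robot as it stands.
- The arm moves only by the tool play_rows, never from a script. Its argument "rows" is a list of rows, each an object with "slide": the shift along the tool's x, y, z in mm, a list of three; "twist": the turn, a rotation vector about the tool's x, y, z in degrees, a list of three; "grip": the opening, from 0 (shut) to 1 (fully open). A call has 1 to 10 rows; each row shifts and turns the commanded pose from where the row before left it, along the tool's axes as they then stand; what a row does not reach is not made up. A row lasts 1/10 s, in which the tool goes at most 50 mm and 8.59 degrees, less where a joint would pass 70% of its speed; a pose out of reach is approached as far as the arm can. A call is refused whole if a number of a shift passes 50 or a number of a turn 8.59, either way. A call with a gripper value outside its range is refused whole. The fingers move at their own pace and stop on an object; "squeeze" is the grip in N (left out, the last holds). Time passes only in rows, so rows that do not move let the fingers close. It gives the time, the measured TCP pose, the force and the opening at its end, in the units of the state.
- r.state(): the state, without advancing time (a new reading comes with each control period).
- r.grab_frame(name): name is "scene" or "top"; returns a dict with "img" (420x560x3 uint8, red, green, blue), "depth" (420x560 float32, m along the optical axis (not along the pixel's ray), 0 where there is no reading), "fx", "fy", "cx", "cy" (pixels), "extrinsics" (4x4, takes a point from camera to world coordinates). Camera axes: x right, y down, z forward; pixel columns grow to the right and rows downward; lengths in m; the calibration is good to about 2 mm. A picture is of the moment at which its call begins.
- r.close_job(): hands the job in, once; it reports no verdict.
The state is a dict: "clock": time; "joint_pos": joint angles; "qvel": joint speeds; "joint_torque": joint torques, N m; "ee_pos": TCP position; "tcp_rot": TCP orientation; "ft_force": force on the tool from outside, world axes, zero at the start; "torque": the same for the moment, N m; "opening": finger opening in m.
Only numpy, scipy, OpenCV 4.12 (cv2) and the standard library are available. Lean on these libraries where they do the work, as an engineer would, in place of code of your own. Each camera call takes 0.05 s, during which the arm holds its last target. There are 200 camera calls.

### The job

One of the three dishes holds a finished stone, the smooth round dome: with the fingertips, gently push that dish's marker paddle over its hinge until it lies fully flat on the other side and shows its disc face. Do not pinch or fling the paddle or press hard on it, leave the other two markers as they are, and do not move the stones or anything else on the bench.

Things in the scene. Friction and masses are not known exactly. Their poses are not given: they have to be found in the camera images.
- station_left: the left of three alike fixed stations, as the robot sees them: plywood base 12 mm thick, 110 mm wide, x -50 to +195 mm, with a flip marker at its robot end and a grey dish at its far end. Origin on the bench straight under the middle of the hinge; x along the hinge pin to the dish, y left, z up. Pin 70 mm above the bench between posts 8 mm thick, 80 mm tall, centred at x -38 and +38 mm
- marker_left (a joint): marker paddle's angle (rad): 0 = level on the station's -y (right) side, pi/2 upright, pi = fully over, level on the +y (left) side; hard stops at 0 and pi; starts near 0. Aluminium plate, 60 mm along the pin, 4 mm thick, reaching 62 mm from the pin. Face up at 0: two dark strips; other face: dark 38 mm disc. Stiff hinge: it stays where it is left; about 1 N at the tab turns it
- tab_left (a point): middle of the outer edge of the left paddle's finger tab (turns with it). The tab, 36 mm wide, continues the plate's outer edge bent 45 degrees, up at joint 0, down at pi; its outer edge is 78 mm out from the pin, 16 mm off the plate's plane. More than 26 mm out from the pin nothing stands under the paddle but the 12 mm base
- dish_left (a point): centre of the inner floor of the left station's dish, 17 mm above the bench, at x +135 mm of the station; dish 100 x 100 mm outside, walls to 34 mm above the bench
- station_middle: the middle of three alike fixed stations, as the robot sees them: plywood base 12 mm thick, 110 mm wide, x -50 to +195 mm, with a flip marker at its robot end and a grey dish at its far end. Origin on the bench straight under the middle of the hinge; x along the hinge pin to the dish, y left, z up. Pin 70 mm above the bench between posts 8 mm thick, 80 mm tall, centred at x -38 and +38 mm
- marker_middle (a joint): marker paddle's angle (rad): 0 = level on the station's -y (right) side, pi/2 upright, pi = fully over, level on the +y (left) side; hard stops at 0 and pi; starts near 0. Aluminium plate, 60 mm along the pin, 4 mm thick, reaching 62 mm from the pin. Face up at 0: two dark strips; other face: dark 38 mm disc. Stiff hinge: it stays where it is left; about 1 N at the tab turns it
- tab_middle (a point): middle of the outer edge of the middle paddle's finger tab (turns with it). The tab, 36 mm wide, continues the plate's outer edge bent 45 degrees, up at joint 0, down at pi; its outer edge is 78 mm out from the pin, 16 mm off the plate's plane. More than 26 mm out from the pin nothing stands under the paddle but the 12 mm base
- dish_middle (a point): centre of the inner floor of the middle station's dish, 17 mm above the bench, at x +135 mm of the station; dish 100 x 100 mm outside, walls to 34 mm above the bench
- station_right: the right of three alike fixed stations, as the robot sees them: plywood base 12 mm thick, 110 mm wide, x -50 to +195 mm, with a flip marker at its robot end and a grey dish at its far end. Origin on the bench straight under the middle of the hinge; x along the hinge pin to the dish, y left, z up. Pin 70 mm above the bench between posts 8 mm thick, 80 mm tall, centred at x -38 and +38 mm
- marker_right (a joint): marker paddle's angle (rad): 0 = level on the station's -y (right) side, pi/2 upright, pi = fully over, level on the +y (left) side; hard stops at 0 and pi; starts near 0. Aluminium plate, 60 mm along the pin, 4 mm thick, reaching 62 mm from the pin. Face up at 0: two dark strips; other face: dark 38 mm disc. Stiff hinge: it stays where it is left; about 1 N at the tab turns it
- tab_right (a point): middle of the outer edge of the right paddle's finger tab (turns with it). The tab, 36 mm wide, continues the plate's outer edge bent 45 degrees, up at joint 0, down at pi; its outer edge is 78 mm out from the pin, 16 mm off the plate's plane. More than 26 mm out from the pin nothing stands under the paddle but the 12 mm base
- dish_right (a point): centre of the inner floor of the right station's dish, 17 mm above the bench, at x +135 mm of the station; dish 100 x 100 mm outside, walls to 34 mm above the bench
- dome_stone: the finished stone: smooth round dome with a flat underside, 52 mm across, 23 mm tall; lies loose in one of the three dishes; origin at the centre of its underside
- square_stone: unfinished stone of the same brown: flat square blank 46 x 46 x 16 mm, loose in another dish; origin at the centre of its underside
- pointed_stone: unfinished stone of the same brown: pointed cone, 48 mm across, 34 mm tall, loose in another dish; origin at the centre of its underside
- weight: bystander, loose, to be left alone: brass cylinder, 34 mm across, 35 mm tall
- loupe: bystander, loose, to be left alone: black ring-shaped eyeglass, 38 mm across, 22 mm tall
- brush: bystander, loose, to be left alone: brush lying flat, 150 mm long
- pot: bystander, loose, to be left alone: open white pot, 56 mm across, 45 mm tall
- bottle: bystander, loose, to be left alone: clear bottle, 64 mm across, 190 mm tall
- jar: bystander, loose, to be left alone: grey jar with a white lid, 60 mm across, 60 mm tall
- bowl: bystander, loose, to be left alone: white bowl, 120 mm across, 50 mm tall
There are look-alikes about, which are no part of the job. What is shaped like the dome_stone but turquoise or white is not meant.

How it is judged:
At the end, for the whole second after the job is handed in: The marker of the station whose dish holds the domed stone is turned over to within 0.17 rad of its far stop (joint above 2.97) and still; the other two markers are below 0.35 rad (((horizontal distance between dome_stone and dish_left below 0.06 m and value of joint marker_left above 2.97 rad and velocity of joint marker_left between -0.1 and 0.1 rad/s and value of joint each of marker_middle, marker_right below 0.35 rad) or (horizontal distance between dome_stone and dish_middle below 0.06 m and value of joint marker_middle above 2.97 rad and velocity of joint marker_middle between -0.1 and 0.1 rad/s and value of joint each of marker_left, marker_right below 0.35 rad) or (horizontal distance between dome_stone and dish_right below 0.06 m and value of joint marker_right above 2.97 rad and velocity of joint marker_right between -0.1 and 0.1 rad/s and value of joint each of marker_left, marker_middle below 0.35 rad))); the robot touches nothing.
It fails at once if the marker of a dish without the domed stone is turned (more than 0.35 rad) ((not (horizontal distance between dome_stone and dish_left below 0.06 m) and value of joint marker_left above 0.35 rad) or (not (horizontal distance between dome_stone and dish_middle below 0.06 m) and value of joint marker_middle above 0.35 rad) or (not (horizontal distance between dome_stone and dish_right below 0.06 m) and value of joint marker_right above 0.35 rad)).
It fails at once if a stone is lifted or moved more than 15 mm (distance of any of dome_stone, square_stone, pointed_stone from where it was at the start of the episode above 0.015 m).
It fails at once if a bystander is lifted or moved more than 20 mm (distance of any of weight, loupe, brush, pot, bottle, jar, bowl from where it was at the start of the episode above 0.02 m).
It fails at once if a marker is pinched or pressed hard (over 30 N between fingers and marker) (contact force between the fingers and marker_left above 30 N or contact force between the fingers and marker_middle above 30 N or contact force between the fingers and marker_right above 30 N).
It fails at once if a marker is flung over (faster than 6 rad/s) (velocity of joint any of marker_left, marker_middle, marker_right above 6 rad/s).
It also fails if it takes over 48 s, if anything falls off the work surface, if the arm or the gripper's body presses on something with over 40 N, if the wrist force passes 120 N, or if a joint passes its speed limit or range.

## Working session

There is one attempt and no reset: what is moved stays moved. The work goes in short steps, Python scripts to look and compute and a tool call to move; the robot and the scene stay as the last step left them, time stands still between calls to the robot, and variables do not carry over. Pictures are saved under pics/ and viewed, about 8 in all and at most 12, crops included, and the job is handed in when it is done.

Besides the shell and the picture viewer there is one more tool, called after "Emit:" as name(argument=value, ...) on one line, values as JSON. play_rows: Moves the arm, as the interface text tells. Its arguments: {"type":"object","properties":{"rows":{"type":"array"},"squeeze":{"type":"number"}},"required":["rows"]}

```bash
mkdir -p pics
cat > h.py <<'E'
import numpy as np, cv2
from workcell import r
def grab(n):
    f=r.grab_frame(n); np.savez('%s.npz'%n,**{k:np.array(v) for k,v in f.items()}); return f
def world(f):
    h,w=f['depth'].shape; u,v=np.meshgrid(np.arange(w),np.arange(h)); d=f['depth']
    p=np.stack([(u-f['cx'])*d/f['fx'],(v-f['cy'])*d/f['fy'],d],-1)
    E=np.array(f['extrinsics']); return p@E[:3,:3].T+E[:3,3]
E
python3 - <<'E'
from h import *
for n in ("top","scene"):
    f=grab(n); cv2.imwrite(f'pics/{n}0.png',f['img'][:,:,::-1]); print(n,f['fx'],np.round(f['extrinsics'],3).tolist())
s=r.state(); print(s)
E
```

```text
top 438.41932320768336 [[0.018, -0.99, 0.14, 0.41], [-1.0, -0.016, 0.013, -0.013], [-0.011, -0.14, -0.99, 1.406], [0.0, 0.0, 0.0, 1.0]]
scene 478.0956625825656 [[-0.773, 0.332, -0.54, 1.251], [0.634, 0.401, -0.661, 0.823], [-0.003, -0.854, -0.521, 0.754], [0.0, 0.0, 0.0, 1.0]]
{'clock': 0.1, 'joint_pos': array([-1.19197378e+00,  2.13346860e-01, -3.49433147e-02,  1.32350867e+00,
        1.63454972e-05,  1.57081227e+00]), 'qvel': array([-0.00020758, -0.00025804,  0.00214901, -0.000339  , -0.00265904,
        0.00015244]), 'joint_torque': array([-1.42489494e-03, -6.87248111e+01,  4.87804556e+01,  1.22986635e-02,
       -8.48436457e-05, -4.53560602e-06]), 'ee_pos': array([ 0.18481132, -0.46428004,  0.23086675]), 'tcp_rot': array([-0.13277983, -0.69440027, -0.13347822,  0.69452239]), 'ft_force': array([ 0.28494056,  0.29875219, -0.83554563]), 'torque': array([-0.00277291, -0.01669236,  0.00489206]), 'opening': 0.08565479793954461}
```

View pics/top0.png

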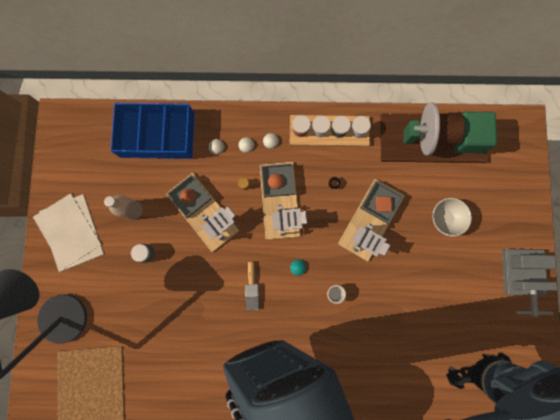

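View pics/scene0.png

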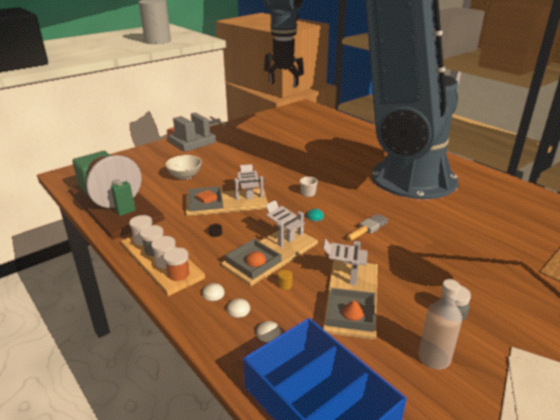

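The top view shows three stations. The brown stones are at (187,196) left, (276,182) middle and (384,204) right, which looks square. Look-alikes are the turquoise dome at (298,267), white domes at (217,146), (246,145) and (271,141), and a brown-topped jar at (176,263) in the scene view. In the scene view the left stone (354,308) looks pointed and the middle one (257,259) looks domed. I'll check both with a crop and depth heights.

Run:
```python
from h import *
F={n:dict(np.load(n+'.npz')) for n in('top','scene')}
W={n:world(F[n]) for n in F}
t=F['top'];w=W['top'];hsv=cv2.cvtColor(t['img'],cv2.COLOR_RGB2HSV)
for nm,(u,v) in dict(left=(187,196),mid=(276,182),right=(384,204)).items():
    for n in F:
        E=F[n]['extrinsics'];P=W[n]
        c=w[v,u]; m=(np.linalg.norm(P[...,:2]-c[:2],axis=-1)<.03)&(P[...,2]>.021)&(F[n]['depth']>0)
        im=F[n]['img'].astype(int); m&=(im[...,0]>im[...,2]*1.8)
        q=P[m]; print(nm,n,len(q),'centre',q.mean(0).round(3),'zpct',np.percentile(q[:,2],[10,50,75,90,99]).round(4))
# stations: base plywood pts z~0.012, and paddle z~0.07
P=w
for nm,(u,v) in dict(left=(203,211),mid=(282,201),right=(372,221)).items():
    roi=np.zeros(t['depth'].shape,np.uint8); cv2.circle(roi,(u,v),50,1,-1)
    for lab,lo,hi in(('base',.007,.017),('raised',.009,.095),('dish',.026,.038),('paddle',.060,.095)):
        m=(roi>0)&(P[...,2]>lo)&(P[...,2]<hi)&(t['depth']>0)
        k,l,st,_=cv2.connectedComponentsWithStats(m.astype(np.uint8)); i=1+np.argmax(st[1:,4])
        q=P[l==i]; rc=cv2.minAreaRect((q[:,:2]*1000).astype(np.float32))
        print(nm,lab,len(q),np.round(rc[0],1),np.round(rc[1],1),round(rc[2],1),'z',np.percentile(q[:,2],[5,50,95]).round(3))
s=F['scene']['img'][:,:,::-1]
a=cv2.resize(s[225:345,210:400],None,fx=4,fy=4,interpolation=cv2.INTER_CUBIC)
cv2.imwrite('pics/crop1.png',a)
b=cv2.resize(t['img'][160:270,160:410,::-1],None,fx=3.2,fy=3.2,interpolation=cv2.INTER_CUBIC)
cv2.imwrite('pics/crop2.png',b)
```

```text
left top 160 centre [0.641 0.323 0.034] zpct [0.0246 0.033  0.0388 0.0451 0.0514]
left scene 288 centre [0.651 0.331 0.033] zpct [0.0233 0.032  0.0381 0.0451 0.0508]
mid top 184 centre [0.693 0.043 0.033] zpct [0.0251 0.0338 0.0372 0.0403 0.0432]
mid scene 204 centre [0.699 0.05  0.033] zpct [0.0255 0.0336 0.0366 0.0386 0.0402]
right top 208 centre [ 0.625 -0.299  0.032] zpct [0.0289 0.0327 0.0341 0.0359 0.0387]
right scene 153 centre [ 0.628 -0.297  0.03 ] zpct [0.0251 0.0312 0.0329 0.0339 0.0353]
left base 826 [566.9 256. ] [174.5 119. ] 39.8 z [0.008 0.012 0.016]
left raised 2495 [601.1 270.9] [246.1 132.1] 40.4 z [0.01  0.018 0.079]
left dish 93 [655.9 331.8] [ 65.2 102.6] 43.3 z [0.028 0.033 0.037]
left paddle 638 [555.  212.4] [ 93.7 102.8] 40.0 z [0.066 0.075 0.088]
mid base 868 [635.5  29.8] [243.  112.3] 5.9 z [0.008 0.012 0.016]
mid raised 2515 [637.5  20. ] [245.  131.4] 6.0 z [0.01  0.018 0.079]
mid dish 125 [693.1  44.3] [45.7 45.1] 2.0 z [0.027 0.033 0.038]
mid paddle 634 [566.3  -2.1] [ 91.8 102.2] 6.4 z [0.065 0.075 0.087]
right base 951 [ 579.9 -262.1] [114.1 245.6] 60.8 z [0.008 0.012 0.016]
right raised 2640 [ 573.9 -272.1] [134.1 246.8] 62.2 z [0.01  0.018 0.076]
right dish 203 [ 625.8 -299.1] [42.7 45.7] 0.2 z [0.028 0.033 0.036]
right paddle 683 [ 503.2 -251.8] [104.2  93.6] 62.2 z [0.066 0.073 0.083]
```

View pics/crop1.png

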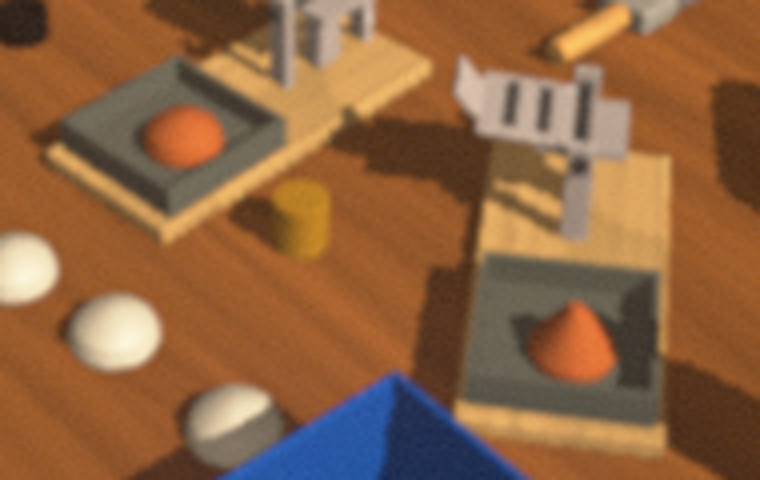

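View pics/crop2.png

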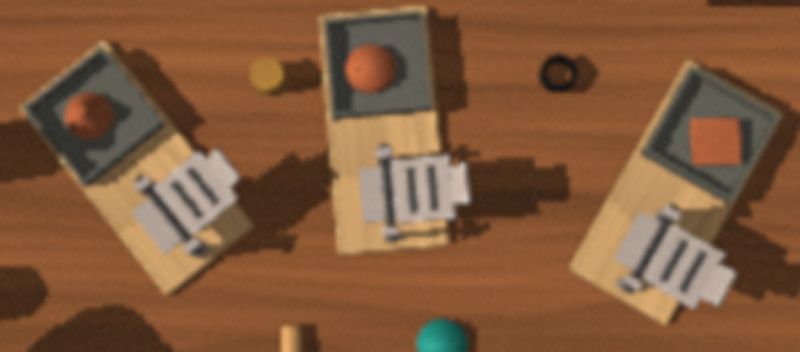

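Dome check: the top heights are 40 mm for the middle (17+23, dome), 51 mm for the left (17+34, cone) and 33 mm for the right (17+16, square). The crops agree: round in the middle, pointed on the left, flat square on the right. So the target is marker_middle. The station origin is about (0.563, 0.022) with yaw 5.9°, and the base fit of 243×112 mm matches 245×110.

Plan: shut the fingers and tilt the tool, bring the fingertips under the tab from the right, follow the arc, then press down gently on the far side.

```bash
cat >> h.py <<'E'
from scipy.spatial.transform import Rotation as Ro
yaw=np.deg2rad(5.95); O=np.array([.5634,.0223,.070])
X=np.array([np.cos(yaw),np.sin(yaw),0]); A=np.array([np.sin(yaw),-np.cos(yaw),0]); Z=np.array([0,0,1.])
w,L=11,12
def rot(phi,sgn):   # tool x = fingers (tilted phi outwards from down), tool y along the pin
    p=np.deg2rad(phi); x=-(np.sin(p)*A+np.cos(p)*Z); y=sgn*X
    return Ro.from_matrix(np.stack([x,y,np.cross(x,y)],1))
def phi_of(th): return float(np.clip(65-th,0,55))
def tip(th,gap=0):  # (a,h,phi) for finger touching paddle at th deg, gap mm short of it
    t=np.deg2rad(th); u=np.array([np.cos(t),np.sin(t)]); n=np.array([np.sin(t),-np.cos(t)])
    f=np.deg2rad(phi_of(th)); b=np.array([np.sin(f),np.cos(f)]); p=np.array([-np.cos(f),np.sin(f)])
    c=(63*u+2*n-L*b-(w+gap)*p) if th<=90 else (51*u+2*n-(w+gap)*p+[0,gap])
    return c[0],c[1],phi_of(th)
def pose(wp,sgn): return O+(wp[0]*A+wp[1]*Z)/1000, rot(wp[2],sgn)
def cur():
    s=r.state(); q=s['tcp_rot']; return s['ee_pos'],Ro.from_quat([q[1],q[2],q[3],q[0]]),s
def where():
    P,R,s=cur(); d=(P-O)*1000; x=R.as_matrix()[:,0]
    print('t%.1f a %.1f h %.1f s %.1f phi %.1f ysgn %.2f F(out,up,pin) %.1f %.1f %.1f open %.4f'%(s['clock'],d@A,d@Z,d@X,np.degrees(np.arctan2(-x@A,-x@Z)),R.as_matrix()[:,1]@X,s['ft_force']@A,s['ft_force']@Z,s['ft_force']@X,s['opening']),'J',s['joint_pos'].round(2))
def rows(wps,sgn,vmax=40,wmax=8):
    P,R,_=cur(); out=[]
    for wp in wps:
        Pt,Rt=pose(wp,sgn)
        n=max(1,int(np.ceil(max(np.linalg.norm(Pt-P)*1000/vmax,np.degrees((R.inv()*Rt).magnitude())/wmax))))
        for k in range(n,0,-1):
            sl=np.round(R.inv().apply(Pt-P)*1000/k); tw=np.round(np.degrees((R.inv()*Rt).as_rotvec())/k,0 if n>1 else 1)
            P=P+R.apply(sl)/1000; R=R*Ro.from_rotvec(np.radians(tw))
            out.append((sl.astype(int).tolist(),tw.tolist()))
    for i,o in enumerate(out): print(i,*o)
E
python3 - <<'E'
from h import *
where()
P,R,_=cur(); print(R.as_matrix().round(2).tolist())
for s in(1,-1): print(s,np.degrees((R.inv()*rot(55,s)).magnitude()))
print(tip(0),tip(0,15))
a,h,f=tip(0,15); b=np.array([np.sin(np.deg2rad(55)),np.cos(np.deg2rad(55))])*130
print('pre',a+b[0],h+b[1])
s=min((1,-1),key=lambda s:(R.inv()*rot(55,s)).magnitude())
rows([(a+b[0]+20,170,0),(a+b[0],h+b[1]+60,55)],s)
E
```

```text
t0.1 a 444.7 h 160.9 s -427.0 phi 0.1 ysgn 0.27 F(out,up,pin) -0.3 -0.8 0.3 open 0.0857 J [-1.19  0.21 -0.03  1.32  0.    1.57]
[[-0.0, 0.37, -0.93], [0.0, -0.93, -0.37], [-1.0, -0.0, -0.0]]
1 89.95353547034406
-1 115.24189608213925
(np.float64(59.47951626839361), np.float64(-17.893589723391464), 55.0) (np.float64(68.0831628136593), np.float64(-30.180870387726344), 55.0)
pre 174.57292857122823 44.38406633790966
0 [-1, -10, -37] [-6.0, -0.0, 0.0]
1 [-1, -6, -38] [-6.0, -0.0, 0.0]
2 [-1, -2, -38] [-6.0, -0.0, 0.0]
3 [-1, 2, -38] [-6.0, -0.0, 0.0]
4 [-1, 6, -37] [-6.0, -0.0, 0.0]
5 [-1, 10, -37] [-6.0, -0.0, 0.0]
6 [0, 14, -35] [-5.0, -0.0, 0.0]
7 [-1, 17, -34] [-6.0, -0.0, 0.0]
8 [0, 21, -32] [-5.0, -0.0, 0.0]
9 [-1, 23, -30] [-6.0, -0.0, 0.0]
10 [0, 26, -28] [-5.0, -0.0, 0.0]
11 [-1, 29, -25] [-6.0, -0.0, 0.0]
12 [0, 31, -22] [-5.0, -0.0, 0.0]
13 [9, 0, -3] [-0.0, 8.0, -0.0]
14 [10, 0, -1] [-0.0, 8.0, -0.0]
15 [10, 0, 0] [-0.0, 8.0, -0.0]
16 [10, 0, 1] [-0.0, 8.0, -0.0]
17 [9, 0, 2] [-0.0, 8.0, -0.0]
18 [9, 0, 4] [-0.0, 7.0, -0.0]
19 [9, 0, 5] [-0.0, 8.0, -0.0]
```

Emit:
play_rows(rows=[{"slide": [-1,-10,-37],"twist": [-6,0,0],"grip": 0},{"slide": [-1,-6,-38],"twist": [-6,0,0],"grip": 0},{"slide": [-1,-2,-38],"twist": [-6,0,0],"grip": 0},{"slide": [-1,2,-38],"twist": [-6,0,0],"grip": 0},{"slide": [-1,6,-37],"twist": [-6,0,0],"grip": 0},{"slide": [-1,10,-37],"twist": [-6,0,0],"grip": 0},{"slide": [0,14,-35],"twist": [-5,0,0],"grip": 0},{"slide": [-1,17,-34],"twist": [-6,0,0],"grip": 0},{"slide": [0,21,-32],"twist": [-5,0,0],"grip": 0},{"slide": [-1,23,-30],"twist": [-6,0,0],"grip": 0}], squeeze=20)

```text
clock: 1.1
ee_pos: [0.4923, -0.2377, 0.239]
tcp_rot: [-0.454, -0.542, -0.454, 0.542]
ft_force: [0.1, -1.7, 0.4]
opening: -0.0002
```

Run:
```python
from h import *
where(); rows([(195,170,0),(175,105,55)],1)
```

```text
t1.1 a 251.2 h 169.0 s -97.7 phi 0.0 ysgn 0.96 F(out,up,pin) 1.7 0.4 -0.1 open -0.0002 J [-0.45  0.31  0.11  1.37 -0.    1.3 ]
0 [0, 26, -27] [-5.0, -0.0, 0.0]
1 [-1, 28, -25] [-6.0, -0.0, 0.0]
2 [0, 31, -21] [-5.0, -0.0, 0.0]
3 [9, 0, -3] [-0.0, 8.0, 0.0]
4 [10, 0, -2] [-0.0, 8.0, 0.0]
5 [10, 0, 0] [-0.0, 8.0, 0.0]
6 [9, 0, 1] [-0.0, 8.0, 0.0]
7 [9, 0, 3] [-0.0, 8.0, 0.0]
8 [9, 0, 4] [-0.0, 7.0, 0.0]
9 [9, 0, 5] [-0.0, 8.0, -0.0]
```

Emit:
play_rows(rows=[{"slide": [0,26,-27],"twist": [-5,0,0],"grip": 0},{"slide": [-1,28,-25],"twist": [-6,0,0],"grip": 0},{"slide": [0,31,-21],"twist": [-5,0,0],"grip": 0},{"slide": [9,0,-3],"twist": [0,8,0],"grip": 0},{"slide": [10,0,-2],"twist": [0,8,0],"grip": 0},{"slide": [10,0,0],"twist": [0,8,0],"grip": 0},{"slide": [9,0,1],"twist": [0,8,0],"grip": 0},{"slide": [9,0,3],"twist": [0,8,0],"grip": 0},{"slide": [9,0,4],"twist": [0,7,0],"grip": 0},{"slide": [9,0,5],"twist": [0,8,0],"grip": 0}])

```text
clock: 2.1
ee_pos: [0.5764, -0.1482, 0.1689]
tcp_rot: [0.227, 0.644, 0.702, -0.201]
ft_force: [-17.3, 15.2, 2.9]
opening: 0.0003
```

Run:
```python
from h import *
where(); a,h,f=tip(0,15)
rows([(a+.82*115,h+.574*115,55),(a,h,f)],1,vmax=20)
im=grab('scene')['img'][100:330,170:470,::-1]; cv2.imwrite('pics/s1.png',cv2.resize(im,None,fx=2.5,fy=2.5,interpolation=cv2.INTER_CUBIC))
```

```text
t2.1 a 170.9 h 98.9 s -4.8 phi 54.7 ysgn 1.00 F(out,up,pin) -16.9 2.9 -15.7 open 0.0003 J [-0.6   1.03  0.78  2.04  0.69  0.61]
0 [11, 1, 12] [-0.0, 0.0, -0.0]
1 [11, 1, 11] [-0.0, 0.0, -0.0]
2 [11, 1, 12] [-0.0, 0.0, -0.0]
3 [10, 1, 11] [-0.0, 0.0, -1.0]
4 [19, 0, 0] [-0.0, 0.0, 0.0]
5 [19, 0, 0] [-0.0, 0.0, 0.0]
6 [19, 0, 0] [-0.0, 0.0, 0.0]
7 [20, 0, 0] [-0.0, 0.0, 0.0]
8 [19, 0, 0] [-0.0, 0.0, 0.0]
9 [20, 0, 0] [-0.0, 0.0, 0.0]
```

View pics/s1.png

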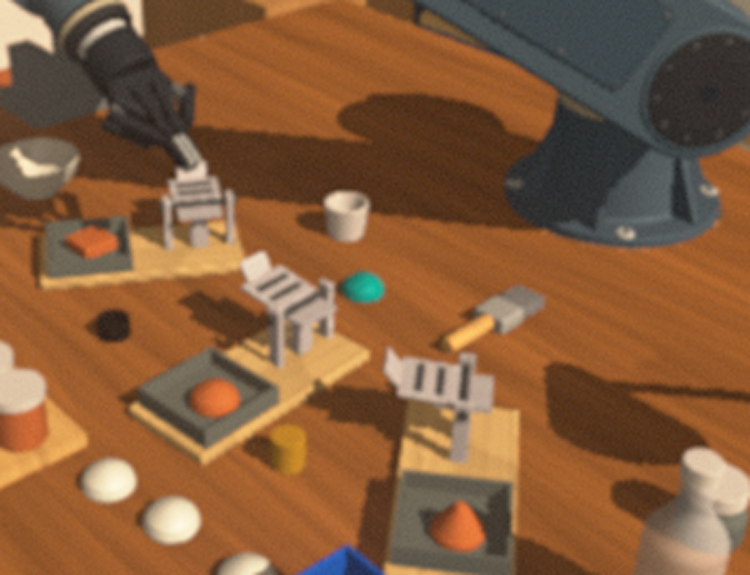

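The tool is high and to the right, clear of everything, and the dome at (215,398) and paddle at (285,285) are untouched. Joint 4 is at its range edge, 2.04. I'll turn the fingers within the tab plane so they point more forward, which relieves it, and re-check.

```bash
cat >> h.py <<'E'
def psi_of(phi): return 30*min(1,phi/50)
_rot=rot
def rot(phi,sgn): return _rot(phi,sgn)*Ro.from_euler('z',psi_of(phi),degrees=True)
def phi_of(th): return float(np.clip(65-th,0,50))
def back(wp,D):
    P,R=pose(wp,1); b=-R.as_matrix()[:,0]; return P+b*D/1000,R
_pose=pose
def pose(wp,sgn):  # allow wp=(P,R)
    return wp if len(wp)==2 else _pose(wp,sgn)
E
python3 - <<'E'
from h import *
where()
p=back(tip(0,15),120); print(p[0])
rows([(p[0]+[0,0,.05],p[1])],1)
E
```

```text
t2.1 a 171.1 h 90.0 s -5.7 phi 55.3 ysgn 1.00 F(out,up,pin) 3.2 -10.8 1.4 open -0.0002 J [-0.6   1.05  0.77  2.03  0.69  0.6 ]
[ 0.51928575 -0.13324046  0.10716984]
0 [4, -14, -2] [-0.0, -1.0, 7.0]
1 [3, -14, -3] [-1.0, -1.0, 7.0]
2 [1, -14, -3] [-0.0, -2.0, 8.0]
3 [-1, -14, -2] [-1.0, -1.0, 7.0]
```

Emit:
play_rows(rows=[{"slide": [4,-14,-2],"twist": [0,-1,7],"grip": 0},{"slide": [3,-14,-3],"twist": [-1,-1,7],"grip": 0},{"slide": [1,-14,-3],"twist": [0,-2,8],"grip": 0},{"slide": [-1,-14,-2],"twist": [-1,-1,7],"grip": 0},{"slide": [0,0,0],"twist": [0,0,0],"grip": 0}])

```text
clock: 2.65
ee_pos: [0.5387, -0.1412, 0.17]
tcp_rot: [0.282, 0.74, 0.584, -0.176]
ft_force: [-0.0, 0.7, 0.2]
opening: -0.0001
```

Run:
```python
from h import *
where()
p=back(tip(0,15),120)
rows([p,back(tip(0,15),0)],1,vmax=20)
```

```text
t2.6 a 160.0 h 100.0 s -41.5 phi 51.2 ysgn 0.94 F(out,up,pin) -0.6 0.2 0.1 open -0.0001 J [-0.7   0.64  0.08  1.48  0.85  0.72]
0 [10, -8, 11] [-0.0, -0.0, 3.0]
1 [9, -9, 11] [-0.0, -0.0, 3.0]
2 [8, -9, 10] [-0.0, -1.0, 2.0]
3 [9, -10, 10] [-0.0, -0.0, 3.0]
4 [20, 0, 0] [-0.0, -0.0, -0.0]
5 [20, 0, 0] [-0.0, -0.0, -0.0]
6 [20, 0, 0] [-0.0, -0.0, -0.0]
7 [20, 0, 0] [-0.0, -0.0, -0.0]
8 [20, 0, 0] [-0.0, -0.0, -0.0]
9 [20, -1, 1] [-0.0, -0.0, -0.0]
```

Emit:
play_rows(rows=[{"slide": [10,-8,11],"twist": [0,0,3],"grip": 0},{"slide": [9,-9,11],"twist": [0,0,3],"grip": 0},{"slide": [8,-9,10],"twist": [0,-1,2],"grip": 0},{"slide": [9,-10,10],"twist": [0,0,3],"grip": 0},{"slide": [0,0,0],"twist": [0,0,0],"grip": 0}])

```text
clock: 3.15
ee_pos: [0.5225, -0.1339, 0.1062]
tcp_rot: [0.303, 0.791, 0.509, -0.154]
ft_force: [0.5, 0.3, -0.1]
opening: 0.0001
```

Run:
```python
from h import *
where()
rows([back(tip(0,15),0)],1,vmax=15)
```

```text
t3.1 a 151.1 h 36.2 s -56.9 phi 50.2 ysgn 0.86 F(out,up,pin) -0.2 -0.1 0.6 open 0.0001 J [-0.75  0.55 -0.28  1.04  0.96  0.82]
0 [15, 0, 0] [-0.0, -0.0, -0.0]
1 [15, -1, 0] [-0.0, -0.0, -0.0]
2 [15, 0, 0] [-0.0, -0.0, -0.0]
3 [15, -1, 0] [-0.0, -0.0, -0.0]
4 [15, 0, 0] [-0.0, -0.0, -0.0]
5 [15, -1, 0] [-0.0, -0.0, -0.0]
6 [14, 0, -1] [-0.0, -0.0, -0.0]
7 [15, -1, 0] [-0.0, -0.0, -0.0]
```

Emit:
play_rows(rows=[{"slide": [15,0,0],"twist": [0,0,0],"grip": 0},{"slide": [15,-1,0],"twist": [0,0,0],"grip": 0},{"slide": [15,0,0],"twist": [0,0,0],"grip": 0},{"slide": [15,-1,0],"twist": [0,0,0],"grip": 0},{"slide": [15,0,0],"twist": [0,0,0],"grip": 0},{"slide": [15,-1,0],"twist": [0,0,0],"grip": 0},{"slide": [14,0,-1],"twist": [0,0,0],"grip": 0},{"slide": [15,-1,0],"twist": [0,0,0],"grip": 0},{"slide": [0,0,0],"twist": [0,0,0],"grip": 0}])

```text
clock: 4.05
ee_pos: [0.5733, -0.0478, 0.0411]
tcp_rot: [0.305, 0.79, 0.51, -0.154]
ft_force: [0.0, 0.4, 0.5]
opening: 0.0003
```

Run:
```python
from h import *
where()
rows([tip(t) for t in (0,5,10,15,20)],1,vmax=5)
im=grab('scene')['img'][150:300,190:390,::-1]; cv2.imwrite('pics/s2.png',cv2.resize(im,None,fx=3.5,fy=3.5,interpolation=cv2.INTER_CUBIC))
```

```text
t4.0 a 70.8 h -28.9 s 2.6 phi 50.2 ysgn 0.86 F(out,up,pin) -0.4 0.5 0.1 open 0.0003 J [-0.56  0.55 -0.47  0.56  0.98  1.15]
0 [0, -1, -5] [0.0, -0.0, -0.0]
1 [0, -1, -5] [0.0, -0.0, -0.0]
2 [-1, -1, -5] [0.0, -0.0, -0.0]
3 [-1, 1, -2] [0.0, -0.0, -0.0]
4 [-2, 1, -2] [0.0, -0.0, -0.0]
5 [-1, 1, -2] [0.0, -0.0, -0.0]
6 [-1, 1, -2] [0.0, -0.0, -0.0]
7 [-1, 1, -3] [0.0, -0.0, -0.0]
8 [-2, 0, -2] [0.0, -0.0, -0.0]
9 [-1, 1, -2] [-1.0, -2.0, -2.0]
10 [-2, 1, -2] [-1.0, -3.0, -1.0]
```

View pics/s2.png

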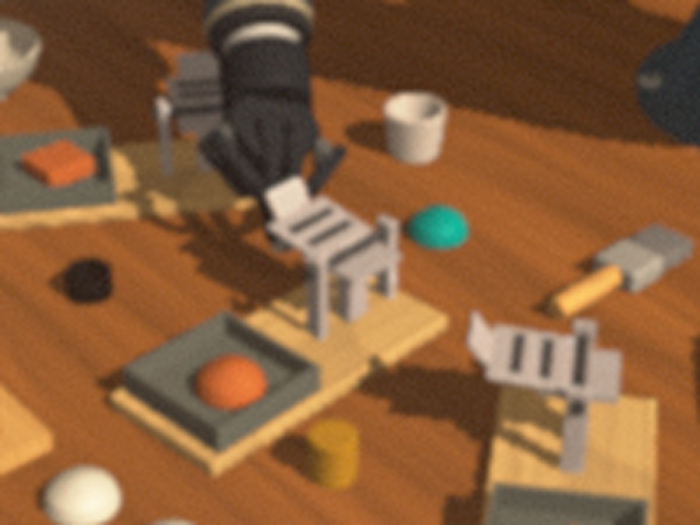

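The fingertips are under the middle tab at about (275,220) in this crop. The dome at (230,382) is in place and nothing is in contact. Starting the push.

Emit:
play_rows(rows=[{"slide": [0,-1,-5],"twist": [0,0,0],"grip": 0},{"slide": [0,-1,-5],"twist": [0,0,0],"grip": 0},{"slide": [-1,-1,-5],"twist": [0,0,0],"grip": 0},{"slide": [-1,1,-2],"twist": [0,0,0],"grip": 0},{"slide": [-2,1,-2],"twist": [0,0,0],"grip": 0},{"slide": [-1,1,-2],"twist": [0,0,0],"grip": 0},{"slide": [-1,1,-2],"twist": [0,0,0],"grip": 0},{"slide": [-1,1,-3],"twist": [0,0,0],"grip": 0}])

```text
clock: 4.9
ee_pos: [0.5694, -0.0379, 0.0656]
tcp_rot: [0.305, 0.791, 0.509, -0.153]
ft_force: [0.2, -0.9, -1.0]
opening: -0.0001
```

```bash
cat >> h.py <<'E'
def paddle():
    """paddle angle of the middle marker from depth, pts near station and |s|<28, r 25..60"""
    f=grab('scene'); P=world(f); d=(P-O)*1000; a,h,s=d@A,d@Z,d@X
    m=(f['depth']>0)&(abs(s)<26)&(np.hypot(a,h)<62)&(np.hypot(a,h)>25)&(h>-12)
    im=f['img'].astype(int)
    th=np.degrees(np.arctan2(h[m],a[m])); hist,e=np.histogram(th,np.arange(-20,205,10)); print('paddle hist',{int(x):int(c) for x,c in zip(e,hist) if c>8})
E
python3 - <<'E'
from h import *
where(); paddle()
rows([tip(t) for t in (20,25,30,35)],1,vmax=5,wmax=5)
E
```

```text
t4.9 a 60.5 h -4.4 s -0.3 phi 50.2 ysgn 0.86 F(out,up,pin) 0.9 -1.0 0.1 open -0.0001 J [-0.55  0.5  -0.49  0.58  0.99  1.18]
paddle hist {10: 161, 20: 11}
0 [-2, 1, -3] [-1.0, -2.0, -2.0]
1 [-1, 1, -3] [-1.0, -3.0, -1.0]
2 [-2, 1, -2] [-1.0, -2.0, -2.0]
3 [-1, 0, -2] [-2.0, -2.0, -1.0]
4 [-2, 1, -2] [-1.0, -2.0, -2.0]
5 [-1, 1, -2] [-0.0, -3.0, -1.0]
6 [-2, 0, -2] [-1.0, -2.0, -2.0]
7 [-2, 1, -2] [-1.0, -2.0, -1.0]
```

Contact is gentle at about 1.3 N, and the paddle is at roughly 10–15°.

Emit:
play_rows(rows=[{"slide": [-2,1,-3],"twist": [-1,-2,-2],"grip": 0},{"slide": [-1,1,-3],"twist": [-1,-3,-1],"grip": 0},{"slide": [-2,1,-2],"twist": [-1,-2,-2],"grip": 0},{"slide": [-1,0,-2],"twist": [-2,-2,-1],"grip": 0},{"slide": [-2,1,-2],"twist": [-1,-2,-2],"grip": 0},{"slide": [-1,1,-2],"twist": [0,-3,-1],"grip": 0},{"slide": [-2,0,-2],"twist": [-1,-2,-2],"grip": 0},{"slide": [-2,1,-2],"twist": [-1,-2,-1],"grip": 0}])

```text
clock: 5.75
ee_pos: [0.569, -0.0338, 0.0887]
tcp_rot: [0.418, 0.676, 0.544, -0.27]
ft_force: [0.2, 0.3, -0.9]
opening: -0.0002
```

Run:
```python
from h import *
where(); paddle()
rows([tip(t) for t in (40,45,50,55,60)],1,vmax=5,wmax=5)
```

```text
t5.8 a 56.4 h 18.7 s -0.2 phi 30.3 ysgn 0.95 F(out,up,pin) -0.2 -0.9 0.3 open -0.0002 J [-0.38  0.37 -0.35  0.78  0.61  1.19]
paddle hist {30: 177, 40: 33}
0 [-1, 0, -2] [-1.0, -2.0, -2.0]
1 [-1, 0, -1] [-0.0, -3.0, -1.0]
2 [-2, 1, -2] [-1.0, -2.0, -2.0]
3 [-2, 0, -2] [-1.0, -3.0, -1.0]
4 [-1, 0, -2] [-0.0, -2.0, -2.0]
5 [-2, 1, -2] [-0.0, -3.0, -1.0]
6 [-2, 0, -2] [-1.0, -2.0, -2.0]
7 [-1, 0, -2] [-0.0, -3.0, -1.0]
8 [-2, 0, -2] [-0.0, -2.0, -2.0]
9 [-2, 0, -2] [-1.0, -3.0, -1.0]
```

Emit:
play_rows(rows=[{"slide": [-1,0,-2],"twist": [-1,-2,-2],"grip": 0},{"slide": [-1,0,-1],"twist": [0,-3,-1],"grip": 0},{"slide": [-2,1,-2],"twist": [-1,-2,-2],"grip": 0},{"slide": [-2,0,-2],"twist": [-1,-3,-1],"grip": 0},{"slide": [-1,0,-2],"twist": [0,-2,-2],"grip": 0},{"slide": [-2,1,-2],"twist": [0,-3,-1],"grip": 0},{"slide": [-2,0,-2],"twist": [-1,-2,-2],"grip": 0},{"slide": [-1,0,-2],"twist": [0,-3,-1],"grip": 0},{"slide": [-2,0,-2],"twist": [0,-2,-2],"grip": 0},{"slide": [-2,0,-2],"twist": [-1,-3,-1],"grip": 0}])

```text
clock: 6.8
ee_pos: [0.5666, -0.0212, 0.1093]
tcp_rot: [0.516, 0.507, 0.534, -0.437]
ft_force: [-0.2, -0.7, -1.3]
opening: -0.0001
```

Run:
```python
from h import *
where(); paddle()
rows([tip(t) for t in (65,70,75,80,85,90)],1,vmax=5,wmax=5)
```

```text
t6.8 a 43.6 h 39.3 s -1.4 phi 4.9 ysgn 1.00 F(out,up,pin) 0.7 -1.3 -0.3 open -0.0001 J [-0.09  0.36 -0.15  1.02  0.1   1.38]
paddle hist {50: 88, 60: 129}
0 [-2, 1, -2] [0.0, -2.0, -2.0]
1 [-2, 0, -2] [0.0, -3.0, -1.0]
2 [-1, 0, -2] [0.0, 0.0, -0.0]
3 [-1, 0, -3] [0.0, 0.0, -0.0]
4 [-1, 0, -2] [0.0, 0.0, -0.0]
5 [-1, 0, -3] [0.0, 0.0, -0.0]
6 [-1, 0, -3] [0.0, 0.0, -0.0]
7 [-1, 0, -2] [0.0, 0.0, -0.0]
8 [0, 0, -3] [0.0, 0.0, -0.0]
9 [-1, 0, -2] [0.0, 0.0, -0.0]
10 [0, 0, -3] [0.0, 0.0, -0.0]
11 [0, 0, -3] [0.0, 0.0, -0.0]
```

Emit:
play_rows(rows=[{"slide": [-2,1,-2],"twist": [0,-2,-2],"grip": 0},{"slide": [-2,0,-2],"twist": [0,-3,-1],"grip": 0},{"slide": [-1,0,-2],"twist": [0,0,0],"grip": 0},{"slide": [-1,0,-3],"twist": [0,0,0],"grip": 0},{"slide": [-1,0,-2],"twist": [0,0,0],"grip": 0},{"slide": [-1,0,-3],"twist": [0,0,0],"grip": 0},{"slide": [-1,0,-3],"twist": [0,0,0],"grip": 0},{"slide": [-1,0,-2],"twist": [0,0,0],"grip": 0},{"slide": [0,0,-3],"twist": [0,0,0],"grip": 0},{"slide": [-1,0,-2],"twist": [0,0,0],"grip": 0}])

```text
clock: 7.85
ee_pos: [0.5648, 0.0027, 0.1209]
tcp_rot: [0.528, 0.474, 0.524, -0.471]
ft_force: [0.5, -0.4, -0.7]
opening: 0.0002
```

Run:
```python
from h import *
where(); paddle()
rows([tip(t) for t in (90,95,100,105,110,115)],1,vmax=5,wmax=5)
```

```text
t7.8 a 19.6 h 50.9 s -0.6 phi -0.0 ysgn 1.00 F(out,up,pin) 0.5 -0.7 0.5 open 0.0002 J [ 0.    0.38 -0.09  1.1  -0.    1.47]
paddle hist {80: 174}
0 [0, 0, -3] [0.0, 0.0, -0.0]
1 [0, 1, -3] [0.0, 0.0, -0.0]
2 [0, 0, -5] [0.2, 0.0, -0.4]
3 [0, 0, -4] [-0.0, 0.0, 0.0]
4 [1, 0, -5] [-0.0, 0.0, 0.0]
5 [1, 0, -4] [-0.0, 0.0, 0.0]
6 [2, 0, -4] [-0.0, 0.0, 0.0]
```

Emit:
play_rows(rows=[{"slide": [0,0,-3],"twist": [0,0,0],"grip": 0},{"slide": [0,1,-3],"twist": [0,0,0],"grip": 0},{"slide": [0,0,-5],"twist": [0,0,0],"grip": 0},{"slide": [0,0,-4],"twist": [0,0,0],"grip": 0},{"slide": [1,0,-5],"twist": [0,0,0],"grip": 0},{"slide": [1,0,-4],"twist": [0,0,0],"grip": 0},{"slide": [2,0,-4],"twist": [0,0,0],"grip": 0}])

```text
clock: 8.6
ee_pos: [0.5629, 0.0308, 0.1168]
tcp_rot: [0.528, 0.474, 0.524, -0.471]
ft_force: [1.0, -0.1, 0.3]
opening: -0.0
```

Run:
```python
from h import *
where(); paddle()
rows([tip(t) for t in range(120,166,5)],1,vmax=6,wmax=5)
```

```text
t8.6 a -8.5 h 46.8 s 0.4 phi -0.1 ysgn 1.00 F(out,up,pin) 0.2 0.3 1.0 open -0.0000 J [ 0.06  0.38 -0.1   1.09 -0.    1.52]
paddle hist {90: 9, 100: 17, 110: 65}
0 [1, 0, -4] [0.2, 0.0, -0.4]
1 [2, 0, -4] [-0.0, 0.0, 0.0]
2 [3, 0, -3] [-0.0, 0.0, 0.0]
3 [3, 0, -4] [-0.0, 0.0, 0.0]
4 [3, 0, -3] [-0.0, 0.0, 0.0]
5 [4, 0, -3] [-0.0, 0.0, 0.0]
6 [3, 0, -2] [-0.0, 0.0, 0.0]
7 [4, 0, -2] [-0.0, 0.0, 0.0]
8 [4, 0, -2] [-0.0, 0.0, 0.0]
9 [4, 0, -2] [-0.0, 0.0, 0.0]
```

Emit:
play_rows(rows=[{"slide": [1,0,-4],"twist": [0,0,0],"grip": 0},{"slide": [2,0,-4],"twist": [0,0,0],"grip": 0},{"slide": [3,0,-3],"twist": [0,0,0],"grip": 0},{"slide": [3,0,-4],"twist": [0,0,0],"grip": 0},{"slide": [3,0,-3],"twist": [0,0,0],"grip": 0},{"slide": [4,0,-3],"twist": [0,0,0],"grip": 0},{"slide": [3,0,-2],"twist": [0,0,0],"grip": 0},{"slide": [4,0,-2],"twist": [0,0,0],"grip": 0},{"slide": [4,0,-2],"twist": [0,0,0],"grip": 0},{"slide": [4,0,-2],"twist": [0,0,0],"grip": 0}])

```text
clock: 9.65
ee_pos: [0.56, 0.0593, 0.0855]
tcp_rot: [0.528, 0.474, 0.524, -0.471]
ft_force: [-0.1, 0.5, 0.8]
opening: 0.0001
```

Run:
```python
from h import *
where(); paddle()
rows([tip(t) for t in (170,175,178)],1,vmax=6,wmax=5)
```

```text
t9.7 a -37.2 h 15.5 s 0.5 phi -0.1 ysgn 1.00 F(out,up,pin) -0.5 0.8 -0.0 open 0.0001 J [ 0.11  0.4  -0.15  1.01 -0.    1.57]
paddle hist {130: 28, 140: 39, 150: 44, 160: 65}
0 [4, 0, -1] [0.2, 0.1, -0.3]
1 [4, 0, -1] [-0.0, -0.0, -0.0]
2 [3, 0, 0] [-0.0, -0.0, -0.0]
```

Emit:
play_rows(rows=[{"slide": [4,0,-2],"twist": [0,0,0],"grip": 0},{"slide": [4,0,-2],"twist": [0,0,0],"grip": 0},{"slide": [2,0,-1],"twist": [0,0,0],"grip": 0},{"slide": [1,0,0],"twist": [0,0,0],"grip": 0}])

```text
clock: 10.1
ee_pos: [0.5594, 0.0644, 0.0745]
tcp_rot: [0.528, 0.474, 0.524, -0.471]
ft_force: [-1.0, 0.4, 1.4]
opening: 0.0003
```

Emit:
play_rows(rows=[{"slide": [1,0,0],"twist": [0,0,0],"grip": 0},{"slide": [0,0,0],"twist": [0,0,0],"grip": 0}])

```text
clock: 10.3
ee_pos: [0.5596, 0.0642, 0.0738]
tcp_rot: [0.528, 0.474, 0.524, -0.471]
ft_force: [1.1, 0.3, 0.7]
opening: -0.0
```

Force is still low, so I'll go on in 1 mm steps.

Emit:
play_rows(rows=[{"slide": [1,0,0],"twist": [0,0,0],"grip": 0},{"slide": [0,0,0],"twist": [0,0,0],"grip": 0}])

```text
clock: 10.5
ee_pos: [0.5596, 0.0642, 0.0728]
tcp_rot: [0.528, 0.474, 0.524, -0.471]
ft_force: [0.9, -0.4, -0.5]
opening: -0.0002
```

Emit:
play_rows(rows=[{"slide": [0.5,0,0],"twist": [0,0,0],"grip": 0},{"slide": [0,0,0],"twist": [0,0,0],"grip": 0}])

```text
clock: 10.7
ee_pos: [0.5596, 0.0642, 0.0723]
tcp_rot: [0.528, 0.474, 0.524, -0.471]
ft_force: [-0.2, -1.0, 0.2]
opening: -0.0002
```

Run:
```python
from h import *
where(); paddle()
im=grab('scene')['img'][190:300,240:400,::-1]; cv2.imwrite('pics/s3.png',cv2.resize(im,None,fx=4,fy=4,interpolation=cv2.INTER_CUBIC))
```

```text
t10.7 a -42.0 h 2.3 s 0.5 phi -0.1 ysgn 1.00 F(out,up,pin) 1.0 0.2 -0.3 open -0.0002 J [ 0.11  0.41 -0.17  0.98 -0.    1.58]
paddle hist {140: 30, 150: 35, 160: 28, 170: 114}
```

View pics/s3.png

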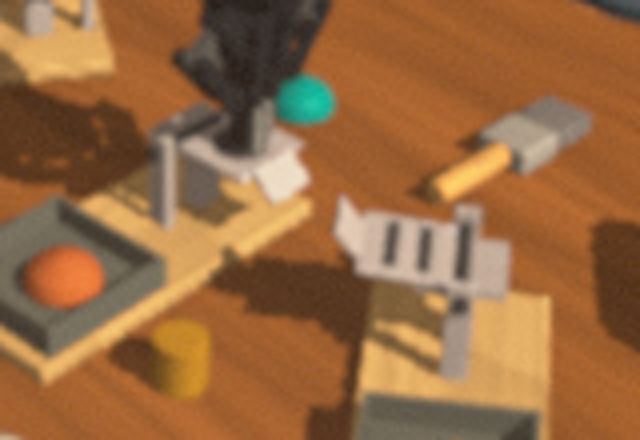

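The paddle is over on its left side, nearly level at (245,155), with the fingertip on it. There is no stop force yet, so I'll keep pressing in small steps.

Emit:
play_rows(rows=[{"slide": [1,0,0],"twist": [0,0,0],"grip": 0},{"slide": [0,0,0],"twist": [0,0,0],"grip": 0}])

```text
clock: 11.0
ee_pos: [0.5597, 0.0642, 0.0719]
tcp_rot: [0.528, 0.474, 0.524, -0.471]
ft_force: [-3.6, -1.2, 9.3]
opening: 0.0001
```

Emit:
play_rows(rows=[{"slide": [0.5,0,0],"twist": [0,0,0],"grip": 0},{"slide": [0,0,0],"twist": [0,0,0],"grip": 0}])

```text
clock: 11.2
ee_pos: [0.5598, 0.0642, 0.0718]
tcp_rot: [0.528, 0.474, 0.524, -0.471]
ft_force: [-5.3, -0.6, 15.9]
opening: -0.0001
```

The force rose to 16 N, so the paddle is on its stop. Now I'll withdraw straight up.

Emit:
play_rows(rows=[{"slide": [-2,0,0],"twist": [0,0,0],"grip": 0},{"slide": [-5,0,0],"twist": [0,0,0],"grip": 0},{"slide": [-20,0,0],"twist": [0,0,0],"grip": 0},{"slide": [-30,0,0],"twist": [0,0,0],"grip": 0},{"slide": [-30,0,0],"twist": [0,0,0],"grip": 0},{"slide": [-30,0,0],"twist": [0,0,0],"grip": 0},{"slide": [-30,0,0],"twist": [0,0,0],"grip": 0},{"slide": [0,0,0],"twist": [0,0,0],"grip": 0},{"slide": [0,0,0],"twist": [0,0,0],"grip": 0}])

```text
clock: 12.1
ee_pos: [0.559, 0.0643, 0.2182]
tcp_rot: [0.528, 0.474, 0.524, -0.471]
ft_force: [-0.7, 0.5, -0.1]
opening: -0.0002
```

Run:
```python
from h import *
where(); paddle()
f=dict(np.load('scene.npz')); d=(world(f)-O)*1000; a,h,s=d@A,d@Z,d@X
m=(f['depth']>0)&(abs(s)<26)&(a<-15)&(a>-58)&(h>-12)&(h<30); k=np.polyfit(a[m],h[m],1)
print('n',m.sum(),'tilt deg',np.degrees(np.arctan(k[0])),'h at -50',np.polyval(k,-50))
im=f['img'][150:330,190:410,::-1]; cv2.imwrite('pics/s4.png',cv2.resize(im,None,fx=3.2,fy=3.2,interpolation=cv2.INTER_CUBIC))
```

```text
t12.1 a -42.2 h 148.2 s -0.1 phi -0.1 ysgn 1.00 F(out,up,pin) -0.6 -0.1 -0.6 open -0.0002 J [ 0.12  0.34  0.1   1.32 -0.    1.58]
paddle hist {-10: 9, 170: 158}
n 191 tilt deg 0.6555700028666874 h at -50 2.613660464917782
```

View pics/s4.png

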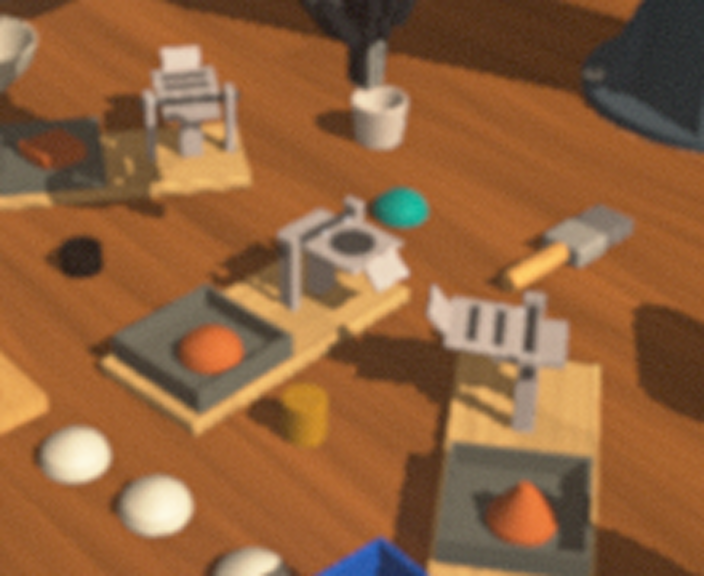

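The middle paddle lies flat with its disc face up at (352,242). The dome is in place at (210,349), the other two markers still show their strips, and the arm is clear at z 0.22.

```bash
python3 -c "
from workcell import r
print(r.close_job())"
```

```text
the job is handed in; nothing more can be done
None
```

I turned over the middle station's marker and handed the job in. Its dish holds the dome: the stone's top measured 40 mm above the bench, against 51 mm for the cone on the left and 33 mm for the square on the right. With the fingers shut, I pushed the paddle from under its tab and around the hinge, then pressed it lightly onto its far stop. Readings were about 1–2 N on the way over and about 17 N at the stop.

**Last checks:** depth puts the paddle within about 0.7° of level, and the picture shows its disc face up. The other two markers still show their strips, and the stones and the nearby objects in that last picture look unmoved. I did not re-measure them, and the bottle, jar and most of the bowl were outside that crop. The arm was clear at z 0.22 m with close to zero force. No check failed at the end.

**One oddity:** early on, in free air, joint 4 came to its range limit of 2.04 and about 23 N showed briefly. It went away once I changed the tool's tilt, and the picture taken then showed nothing touched or moved.

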